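# Set the stop screw of a jig on its setting block with a driver

## Robot

A 6-joint arm with a two-finger parallel gripper is mounted at the origin on a cart in front of the work surface, level with it; the furniture and walls round the work are solid. World frame = base frame: x ahead of the robot, y to its left, z up, the work surface at z = 0. Lengths are in mm, angles in degrees, forces in N, time in s.
With the tool pointing down it reaches from about 350 to 850 mm from the base axis. Payload 8.1 kg.
Tool frame: the origin (TCP) lies at the very end of the fingers, on their centre line; the grasp point (between the pads) lies 19 mm behind it (r.grip_depth is the distance from the TCP to the grasp point, in mm); y points along the fingers, z is the direction in which the jaws open and shut, and the axes are right-handed (so a half turn about y gives the same grasp; the last joint's range is limited). The gripper opens to 85 mm and grips with 20 to 120 N. Pads are 22 mm wide; open, the fingers measure 114 mm over their backs; the gripper's body (76 mm by 85 mm) begins 54 mm behind the grasp point. The pads swing forward as they close: fully open they stand 13 mm farther back than shut.
Start: joints at [-73.19, 7.471, 85.268, -0, 87.261, -4.893], TCP at [221.903, -557.462, 231.292] pointing down, gripper open.
Joint ranges: [-169.43, 169.43], [-51.17, 129.36], [1.28, 143.12], [-76.62, 256.62], [0, 156.53], [-152.29, 152.29]. Speed limits (degrees/s): [136.94, 136.94, 159.86, 180, 180, 180].

## Interface

Orientations are given as [roll, pitch, yaw] about the fixed x, y, z axes, in that order (R = Rz(yaw) Ry(pitch) Rx(roll)).
In Python, from bench import readout, eyes, r gives the robot as it stands. The module is installed in compiled form; this text tells all that it offers.
- The arm moves only by the tool move_arm, never from a script. Its argument "motion" is text: rows parted by semicolons, each of 6 numbers parted by spaces: the shift along the world's x, y, z in cm, then the turn, a rotation vector about the world's x, y, z in degrees. A call has 1 to 10 rows; each row is the pose to reach, as a shift and turn from the pose commanded when the call began; what a row does not reach only later rows make up. A row lasts 1/12 s, in which the tool goes at most 41.7 mm and 7.16 degrees, less where a joint would pass 70% of its speed; a pose out of reach is approached as far as the arm can. A call with a gripper value outside its range is refused whole. "fingers" is the finger opening in cm, from 0 to 8.54, set as the call begins (left out, the last holds). The fingers move at their own pace and stop on an object; "squeeze" is the grip in N (left out, the last holds). Time passes only in rows, so rows that repeat a pose let the fingers close. It gives the time, the measured TCP pose, the force and the opening at its end, in the units of the state.
- readout.sense(): the state, without advancing time (a new reading comes with each control period).
- eyes.snapshot(name): name is "side" or "top"; returns a dict with "image" (420x560x3 uint8, blue, green, red), "fx", "fy", "cx", "cy" (pixels), "dist_coeffs" ([k1, k2, p1, p2, k3] as OpenCV has them; the pictures are not rectified), "world_to_cam" (4x4, takes a point from world to camera coordinates). Camera axes: x right, y down, z forward; pixel columns grow to the right and rows downward; lengths in mm; the calibration is good to about 2 mm. A picture is of the moment at which its call begins. There is no depth.
- r.hand_in(): hands the job in, once; it reports no verdict.
The state is a dict: "time": time; "joint_pos": joint angles; "qd": joint speeds; "joint_efforts": joint torques, N m; "tool_pos": TCP position; "tcp_rot": TCP orientation; "ft_force": force on the tool from outside, world axes, zero at the start; "wrist_torque": the same for the moment, N m; "finger_gap": finger opening in mm.
Only numpy, scipy, OpenCV 4.12 (cv2) and the standard library are available. Lean on these libraries where they do the work, as an engineer would, in place of code of your own. Each camera call takes 0.05 s, during which the arm holds its last target. There are 200 camera calls.

## Task

Slide the setting block along its channel, fully home against the end wall beneath the stop screw. Then take the driver from its stand, put it into the slot on top of the screw and turn the screw clockwise until its sprung foot bears on the block so that the block just drags: a pressure of about 9 N, at least 5 N and no more than 13 N, and never above 20 N on the way. Turn the screw only with the driver, leave the driver standing in the screw and the block home, let go, and leave the tape roll and the eraser where they are.

Things in the scene. Friction and masses are not known exactly. Their poses are not given: they have to be found in the camera images.
- bed: Aluminium base plate of the jig, 230 x 110 x 8 mm, fixed to the desk. Origin on the desk directly below the screw axis; x along the channel, away from the robot, towards the end wall. The channel floor is 8 mm above the desk; its side rails are 10 mm high, 37 mm apart. The end wall's near face is at x = +35 mm.
- bridge: Blue bridge over the channel, 32 mm (x) x 92 mm (y), beam top 84 mm above its origin, which lies on the channel floor below the screw axis; axes parallel to the bed's. Fixed. It carries the vertical stop screw: clockwise from above lowers it by 10 mm per radian, up to about 2 rad. It turns with a steady drag of about 0.24 N m and stays where it is left.
- foot_place (a point): Point fixed to the bridge on the screw axis, at the level of the block's top, 36 mm above the desk. Above it the screw's rubber foot hangs on a spring of 5 N per mm, 3.5 to 12.5 mm clear at the start (differs each time, not measured). Once it bears on the block, the turning torque rises by 0.01 N m per newton: 9 N is 0.09 N m, or 0.18 rad past first touch. Pushing the driver down eases, pulling it up adds, as much.
- screw_seat (a point): Point fixed to the bridge on the screw axis where the mouth of the slot in the brass screw head (46 x 26 mm, 26 mm high) is at the start, 142 mm above the desk; it does not move with the screw. At the start the slot lies along this point's x axis (= the bed's x). Slot 31 x 9.5 mm, mouth chamfered by 3 mm, 20 mm deep (the blade has about 0.1 rad of play).
- block_tab (a point): Centre of the red finger tab (12 mm in x, 24 mm in y, 30 mm high) on the near end of the loose steel setting block (110 x 36 x 28 mm, 0.35 kg), 43 mm above the channel floor and 104 mm behind the block's front end: at bed x = -69 mm when the block is home; at the start 50 to 75 mm nearer to the robot.
- driver_handle (a point): Centre of the flat orange handle (40 mm in x, 16 mm thick in y, 44 mm high) of the loose driver, 0.12 kg, upright in its stand at the start. Its blade (27 mm along x, 7 mm thick) ends 82 mm below this point; a collar of 20 mm radius, its underside 64 mm below this point, rests on the stand or, when seated, on the screw head.
- stand: Wooden block, 64 x 50 x 30 mm, fixed to the desk, with a slot along its x in which the driver's blade stands 18 mm deep. Origin at the centre of its underside.
- tape_mid (a point): Centre of a loose roll of brown tape, 92 mm across, 48 mm high: a bystander.
- eraser_mid (a point): Centre of a loose blue and white eraser, 20 x 42 x 13 mm: a bystander.
Mind the look-alikes: they are no part of the job. What is shaped like the part that bears driver_handle but green is not meant.

How it is judged (in metres and radians):
On the way, in this order (a step that is already met when the one before it is completed fails the run):
1. the setting block is home against the end wall, beneath the screw (x of block_tab in the frame of bed between -0.073 and -0.064 m), for 0.2 s.
2. the driver is in the screw's slot (horizontal distance between driver_handle and screw_seat below 0.012 m and z of driver_handle in the frame of screw_seat below 0.068 m and angle between driver_handle's own z axis and vertical below 0.15 rad), for 0.2 s.
At the end, for the whole second after the job is handed in: The screw's foot presses on the setting block with 5 to 13 N; the block is at rest, home within 4 mm of the end wall; the driver stands upright (within 0.15 rad) with its blade in the screw's slot (handle within 12 mm of the screw axis) (all of step 1 and contact force between block and bridge between 5 and 13 N and horizontal distance between driver_handle and screw_seat below 0.012 m and z of driver_handle in the frame of screw_seat below 0.066 m and angle between driver_handle's own z axis and vertical below 0.15 rad and linear speed of block below 0.01 m/s); the robot touches nothing.
It fails at once if the foot is pressed on the block with more than 20 N (contact force between block and bridge above 20 N).
It fails at once if the fingers push the screw or the bridge with more than 3 N (contact force between the fingers and bridge above 3 N).
It fails at once if the tape roll or the eraser is shifted by more than 30 mm (distance of any of tape_mid, eraser_mid from where it was at the start of the episode above 0.03 m).
It also fails if it takes over 69 s, if anything falls off the work surface, if the arm or the gripper's body presses on something with over 40 N, if the wrist force passes 120 N, or if a joint passes its speed limit or range.

## Working session

There is one attempt and no reset: what is moved stays moved. The work goes in short steps, Python scripts to look and compute and a tool call to move; the robot and the scene stay as the last step left them, time stands still between calls to the robot, and variables do not carry over. Pictures are saved under pics/ and viewed, about 8 in all and at most 12, crops included, and the job is handed in when it is done.

Besides the shell and the picture viewer there is one more tool, called after "Emit:" in YAML: its name, and indented under it one key for each argument. move_arm: Moves the arm, as the interface text tells. Its arguments: {"type":"object","properties":{"motion":{"type":"string"},"fingers":{"type":"number"},"squeeze":{"type":"number"}},"required":["motion"]}

```bash
mkdir -p pics; cat > h.py <<'E'
import numpy as np, cv2
from bench import readout, eyes, r
def snap(n,f,crop=None,s=1):
    d=eyes.snapshot(n); im=d["image"]
    np.save(f'pics/{f}.npy',d,allow_pickle=True)
    if crop: x,y,w,h=crop; im=im[y:y+h,x:x+w]
    cv2.imwrite(f'pics/{f}.png',cv2.resize(im,None,fx=s,fy=s,interpolation=cv2.INTER_CUBIC)); return d
def load(f): return np.load(f'pics/{f}.npy',allow_pickle=True).item()
def K(d): return np.array([[d['fx'],0,d['cx']],[0,d['fy'],d['cy']],[0,0,1.]]),np.array(d['dist_coeffs'])
def proj(d,P):
    k,c=K(d); W=np.array(d['world_to_cam']); return cv2.projectPoints(np.float64(P).reshape(-1,1,3),cv2.Rodrigues(W[:3,:3])[0],W[:3,3],k,c)[0][:,0]
def ray(d,uv):
    k,c=K(d); W=np.array(d['world_to_cam']); p=cv2.undistortPoints(np.float64(uv).reshape(-1,1,2),k,c)[:,0]
    v=np.c_[p,np.ones(len(p))]@W[:3,:3]; return -W[:3,:3].T@W[:3,3],v
def atz(d,uv,z):
    o,v=ray(d,uv); return o+v*((np.array(z)-o[2])/v[:,2])[:,None]
E
python3 - <<'E'
from h import *
a=snap('top','t0',s=1.42);b=snap('side','s0',s=1.42)
for d in(a,b): print(ray(d,[[280,210]]),d['fx'])
print(readout.sense())
E
```

```text
(array([ 496.5539696 ,   77.64484261, 1095.95216833]), array([[ 0.10951785,  0.00101314, -0.99405188]])) 466.67248659119053
(array([115.67020589, 508.80869945, 650.94083724]), array([[ 0.57612547, -0.50896833, -0.63959937]])) 506.5499690606007
{'time': 0.1, 'joint_pos': array([-7.31898591e+01,  7.51203433e+00,  8.53242292e+01,  4.26918277e-04,
        8.72604456e+01, -4.89482729e+00]), 'qd': array([ 0.07448072, -0.06041298, -0.16895646,  0.10746218,  0.02004359,
        0.07847711]), 'joint_efforts': array([ 7.82983316e-04, -5.70951712e+01, -5.01940978e+01, -1.47705123e-04,
        8.09996476e-03, -5.04625223e-05]), 'tool_pos': array([ 221.75820187, -556.98030028,  230.32485363]), 'tcp_rot': array([-9.00963201e+01,  8.67673743e-03, -1.58295060e+02]), 'ft_force': array([ 0.11950973, -0.0396181 , -0.15461859]), 'wrist_torque': array([ 0.05953117,  0.02808773, -0.02433111]), 'finger_gap': 85.40263113306354}
```

View pics/t0.png

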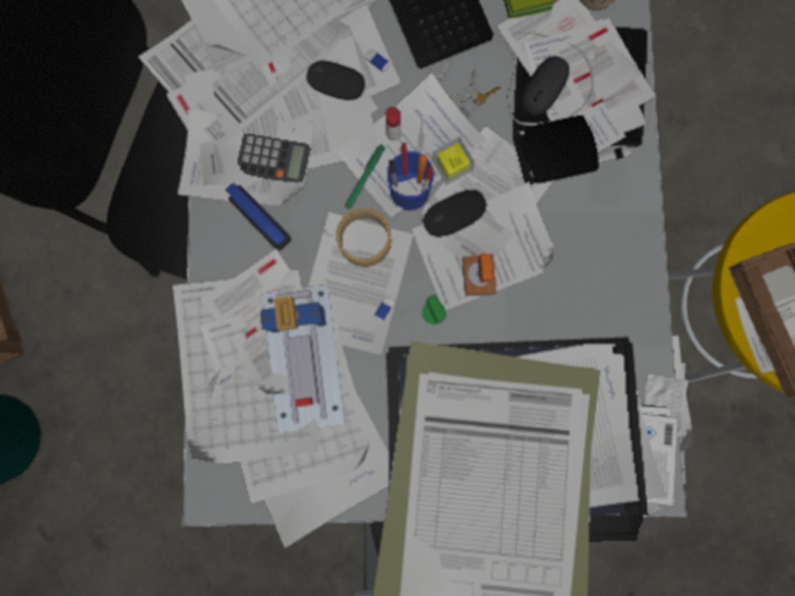

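View pics/s0.png

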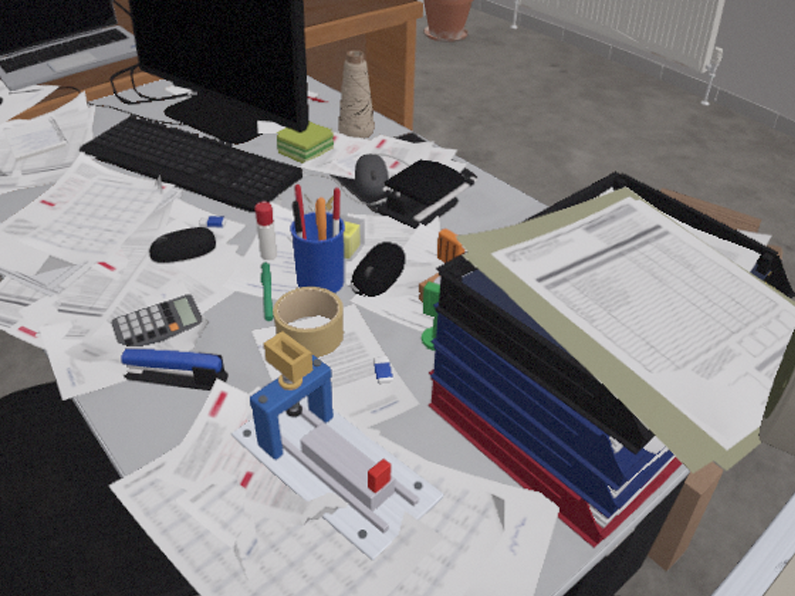

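Top view (scaled 1.42): the jig bridge is at about (293,315) and the red tab at (304,402). The orange driver is in its stand at (482,272). The green look-alike is lying or standing at (433,309). The tape is at (364,237), the eraser at (383,311), and a tall folder stack sits right of (388,345). Possible confusions for the driver are the green handle (433,309), the orange pen in the cup (422,165) and the green pen (365,177). I choose the orange handle on the stand at (486,267) and will check it in crops.

```bash
python3 - <<'E'
from h import *
a=load('t0')['image'];b=load('s0')['image']
c=cv2.resize(a[190:310,180:260],None,fx=5,fy=5,interpolation=cv2.INTER_CUBIC)
e=cv2.resize(a[160:240,290:370],None,fx=4.9,fy=4.9,interpolation=cv2.INTER_CUBIC)
o=np.zeros((600,800,3),np.uint8);o[:,:400]=c;o[:392,402:794]=e
cv2.imwrite('pics/c1.png',o)
d=load('t0')
print(atz(d,np.array([[388,345],[640,340],[480,272],[293,315]])/1.42,[0,0,0,0]))
c=cv2.resize(b[220:400,150:320],None,fx=3.3,fy=3.3,interpolation=cv2.INTER_CUBIC)
e=cv2.resize(b[150:260,285:345],None,fx=3.8,fy=3.8,interpolation=cv2.INTER_CUBIC)
o=np.zeros((600,800,3),np.uint8);o[:c.shape[0],:c.shape[1]]=c;o[:e.shape[0],566:566+e.shape[1]]=e
cv2.imwrite('pics/c2.png',o)
E
```

```text
[[ 540.03111998   96.36084825    0.        ]
 [ 539.31400071 -316.64685598    0.        ]
 [ 658.10745438  -59.7266651     0.        ]
 [ 593.28371585  252.91427909    0.        ]]
```

View pics/c1.png

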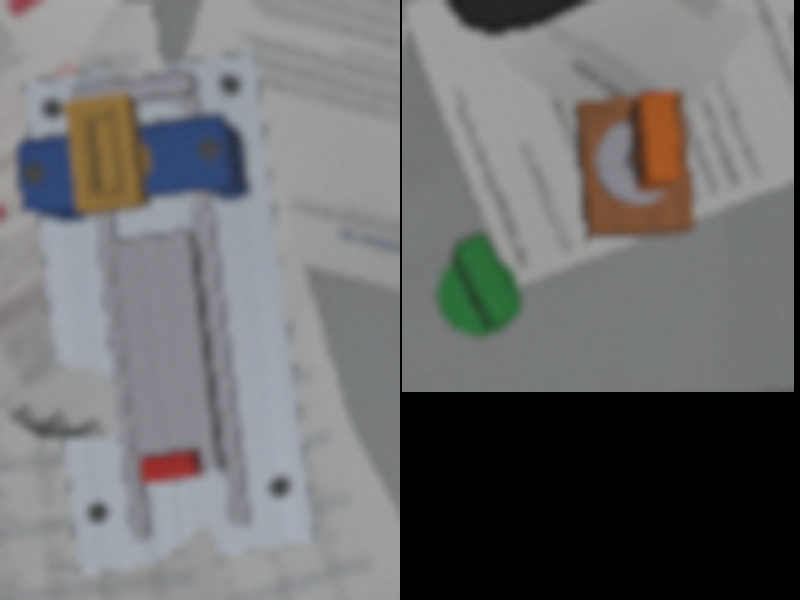

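View pics/c2.png

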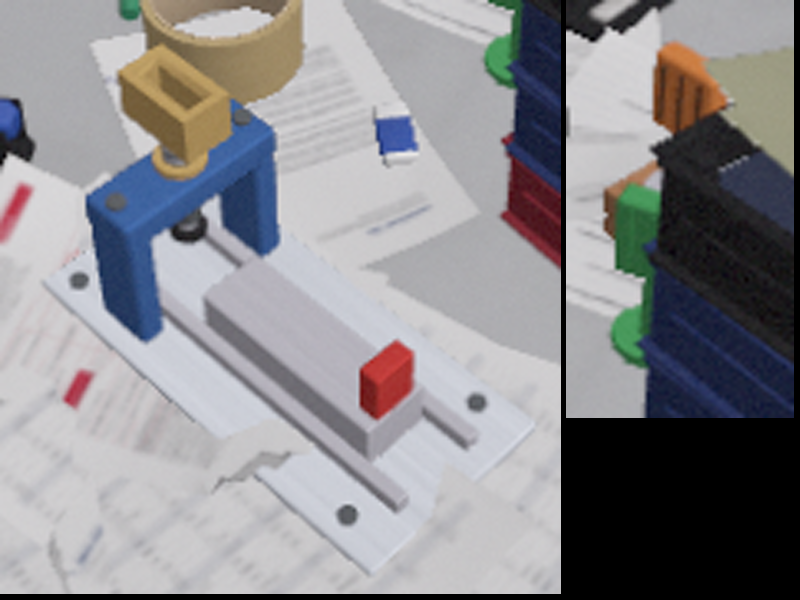

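```bash
cat > fit.py <<'E'
from h import *
from scipy.optimize import least_squares
t,s=load('t0'),load('s0')
def T(u,o,k): return (np.float64(u)+.5)/k-.5+np.array(o)
def rect(lx,ly,z): return np.array([[lx,ly,z],[lx,-ly,z],[-lx,-ly,z],[-lx,ly,z]])
def R(a): return np.array([[np.cos(a),-np.sin(a),0],[np.sin(a),np.cos(a),0],[0,0,1]])
def fit(obs,p0):  # obs: list of (cam,model,uv)
    f=lambda p:np.concatenate([(proj(d,m@R(p[2]).T+[p[0],p[1],0])-uv).ravel() for d,m,uv in obs])
    q=least_squares(f,p0); return q.x, np.abs(q.fun).max()
def show(n,q): print(n,q[0][:2].round(1),np.degrees(q[0][2]).round(2),'err',q[1].round(2))
if __name__=='__main__':
    A=(180,190)
    hd=T([[67,99],[134,95],[146,208],[78,213]],A,5)
    hs=T([[121,70],[165,47],[230,97],[181,125]],(150,220),3.3)
    h=rect(23,13,142)
    show('head top',fit([(t,h,hd)],[590,240,.05])); show('head side',fit([(s,h,hs)],[590,240,.05])); show('head both',fit([(t,h,hd),(s,h,hs)],[590,240,.05]))
    bd=T([[22,80],[255,52],[310,540],[80,570]],A,5); b=rect(115,55,8); show('bed centre top',fit([(t,b,bd)],[540,240,.05]))
    tb=T([[141,460],[195,452],[199,474],[145,482]],A,5); show('tab top',fit([(t,rect(6,12,66),tb)],[480,240,.05]))
    ts=T([[361,372],[399,342],[413,352],[375,384]],(150,220),3.3); show('tab side',fit([(s,rect(6,12,66),ts)],[480,240,.05]))
    B=(290,160); w=lambda u:T(np.array(u)-[402,0],B,4.9)
    show('handle',fit([(t,rect(20,8,116),w([[641,95],[680,92],[685,182],[645,186]]))],[650,-60,0]))
    show('stand',fit([(t,rect(32,25,30),w([[578,105],[682,97],[692,228],[588,236]]))],[650,-60,0]))
    k=dict(tape=(364,237),er=(383,311),green=(433,309))
    for n,v in k.items(): print(n,atz(t,np.array([v])/1.42,20).round())
    # stack top height: top-view stack corner vs side-view corner (black binder near-top corner)
    print('binder ray side',ray(s,np.array([[440,268]])/1.42),'top',ray(t,np.array([[388,345]])/1.42))
E
python3 fit.py
```

```text
head top [584.1 241.4] 4.86 err 0.64
head side [583.9 243.3] 3.23 err 0.75
head both [584.2 242.6] 3.86 err 1.38
bed centre top [524.3 236.6] 6.25 err 0.91
tab top [453.5 226.9] 7.56 err 0.63
tab side [452.4 229. ] 5.74 err 1.1
handle [648.6 -55.6] 1.04 err 0.37
stand [649.1 -53.8] 2.52 err 0.44
tape [[718. 132.  20.]]
er [[595. 103.  20.]]
green [[596.  21.  20.]]
binder ray side (array([115.67020589, 508.80869945, 650.94083724]), array([[ 0.55919996, -0.5710204 , -0.60623474]])) top (array([ 496.5539696 ,   77.64484261, 1095.95216833]), array([[ 0.03976661,  0.0171187 , -1.00241865]]))
```

The crops confirm the choice: the orange handle is on the wooden stand (c1 at (660,140)), and the green one is off at (480,285). Measured values are screw axis ≈ (584,242), bed yaw ≈ 6.2°, tab ≈ (453,228) and driver ≈ (649,-55). Next I approach behind the tab, passing high over the stack.

Emit:
move_arm:
  motion: "0 0 4 0 0 7; 4 4 8 0 0 14; 6 6 12 0 0 21; 8 9 16 0 0 28; 10 12 20 0 0 35; 12 15 21 0 0 42; 14 19 21 0 0 49; 16 22 21 0 0 56; 18 26 21 0 0 63; 20 29 21 0 0 70"
  fingers: 0

```text
time: 0.93
tool_pos: [402.5, -298.8, 440.2]
tcp_rot: [-90.0, -0.0, -88.0]
ft_force: [1.0, -0.3, -0.5]
finger_gap: 0.1
```

Emit:
move_arm:
  motion: "2 3 0 0 0 7; 3 7 0 0 0 14; 3 11 0 0 0 21; 3 15 0 0 0 28; 2 19 0 0 0 35; 2 23 0 0 0 42; 2 27 0 0 0 49; 1 31 0 0 0 56; 1 35 0 0 0 63; 0.5 39 0 0 0 70"

```text
time: 1.77
tool_pos: [406.3, 91.3, 439.0]
tcp_rot: [-90.0, 0.0, -18.0]
ft_force: [1.1, 0.6, -0.3]
finger_gap: -0.3
```

Emit:
move_arm:
  motion: "0.5 3 0 0 0 7; 1 6 -2 0 0 14; 1.5 10 -6 0 0 21; 1.8 13.4 -10 0 0 24.2; 1.8 13.4 -14 0 0 24.2; 1.8 13.4 -18 0 0 24.2; 1.8 13.4 -22 0 0 24.2; 1.8 13.4 -26 0 0 24.2; 1.8 13.4 -30 0 0 24.2; 1.8 13.4 -30 0 0 24.2"

```text
time: 2.6
tool_pos: [420.4, 221.9, 131.7]
tcp_rot: [-90.2, 0.6, 5.9]
ft_force: [-1.9, -0.4, -0.5]
finger_gap: 0.0
```

Emit:
move_arm:
  motion: "0 0 -3 0 0 0; 0 0 -6 0 0 0; 0 0 -8.0 0 0 0; 0 0 -8.0 0 0 0; 0 0 -8 0 0 0"

```text
time: 3.02
tool_pos: [423.6, 223.0, 58.2]
tcp_rot: [-90.1, 0.2, 5.9]
ft_force: [0.7, -0.7, 0.1]
finger_gap: -0.4
```

```bash
python3 - <<'E'
from h import *
s=readout.sense();print(s['time'],s['tool_pos'],s['tcp_rot'],s['ft_force'])
snap('side','s1',(150,180,220,200),3)
E
```

```text
3.0167 [423.5680323  222.98864511  58.24706012] [-90.05638043   0.19854316   5.90569755] [ 0.74822213 -0.67860046  0.13382944]
```

View pics/s1.png

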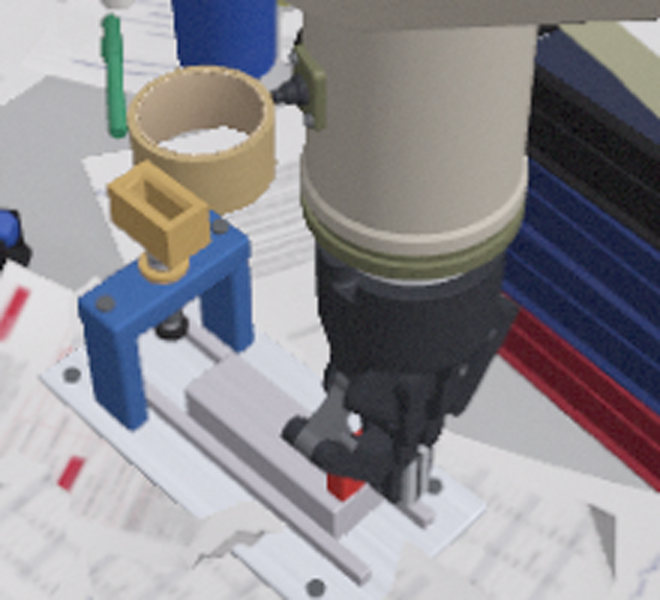

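The side view shows the closed fingers just behind the red tab at (345,480) in the crop. Next I lower a little and push.

Emit:
move_arm:
  motion: "0 0.1 -1.2 0 0 0; 0.7 0.2 -1.2 0 0 0; 1.4 0.25 -1.2 0 0 0; 2.1 0.33 -1.2 0 0 0; 2.8 0.4 -1.2 0 0 0; 3.5 0.48 -1.2 0 0 0; 4.2 0.56 -1.2 0 0 0; 4.9 0.63 -1.2 0 0 0; 5.5 0.7 -1.2 0 0 0; 6.0 0.75 -1.2 0 0 0"

```text
time: 3.9
tool_pos: [485.9, 231.2, 47.8]
tcp_rot: [-90.0, -0.0, 5.9]
ft_force: [-4.5, -0.1, 4.1]
finger_gap: 0.0
```

Emit:
move_arm:
  motion: "0.2 0.02 0 0 0 0; 0.4 0.04 0 0 0 0; 0.6 0.06 0 0 0 0; 0.8 0.08 0 0 0 0;0.8 0.08 0 0 0 0"

```text
time: 4.32
tool_pos: [493.1, 232.0, 47.4]
tcp_rot: [-90.0, -0.0, 5.9]
ft_force: [-2.4, 0.6, 2.1]
finger_gap: 0.1
```

Emit:
move_arm:
  motion: "0.2 0.02 0 0 0 0; 0.4 0.04 0 0 0 0; 0.6 0.06 0 0 0 0; 0.6 0.06 0 0 0 0"

```text
time: 4.65
tool_pos: [499.0, 232.6, 47.3]
tcp_rot: [-90.0, 0.0, 5.9]
ft_force: [-3.1, 1.7, 1.5]
finger_gap: -0.1
```

Emit:
move_arm:
  motion: "0.1 0.01 0 0 0 0; 0.2 0.02 0 0 0 0; 0.2 0.02 0 0 0 0"

```text
time: 4.9
tool_pos: [499.5, 232.6, 47.2]
tcp_rot: [-90.0, 0.2, 5.9]
ft_force: [-10.0, -0.2, 7.8]
finger_gap: 0.3
```

Emit:
move_arm:
  motion: "0.1 0.01 0 0 0 0; 0.1 0.01 0 0 0 0; 0.1 0.01 0 0 0 0"

```text
time: 5.15
tool_pos: [499.6, 232.6, 47.1]
tcp_rot: [-90.0, 0.3, 5.9]
ft_force: [-15.4, -1.0, 12.2]
finger_gap: -0.0
```

Emit:
move_arm:
  motion: "-1 -0.1 0 0 0 0; -2.5 -0.3 0 0 0 0; -4 -0.4 2 0 0 0; -5 -0.5 6 0 0 0; -5 -0.5 10 0 0 0; -5 -0.5 14 0 0 0; -5 -0.5 18 0 0 0; -5 -0.5 22 0 0 0; -5 -0.5 26 0 0 0; -5 -0.5 27 0 0 0"

```text
time: 5.98
tool_pos: [454.6, 228.4, 325.8]
tcp_rot: [-89.8, -0.7, 5.9]
ft_force: [0.3, 0.8, 1.0]
finger_gap: -0.2
```

```bash
python3 - <<'E'
from h import *
s=readout.sense();print(s['time'],s['tool_pos'],s['tcp_rot'],s['ft_force'])
snap('side','s2',(150,180,250,200),3)
E
```

```text
5.9833 [454.61249176 228.40444704 325.77909433] [-89.84631808  -0.69672879   5.8827277 ] [0.34914348 0.77957464 1.01500077]
```

View pics/s2.png

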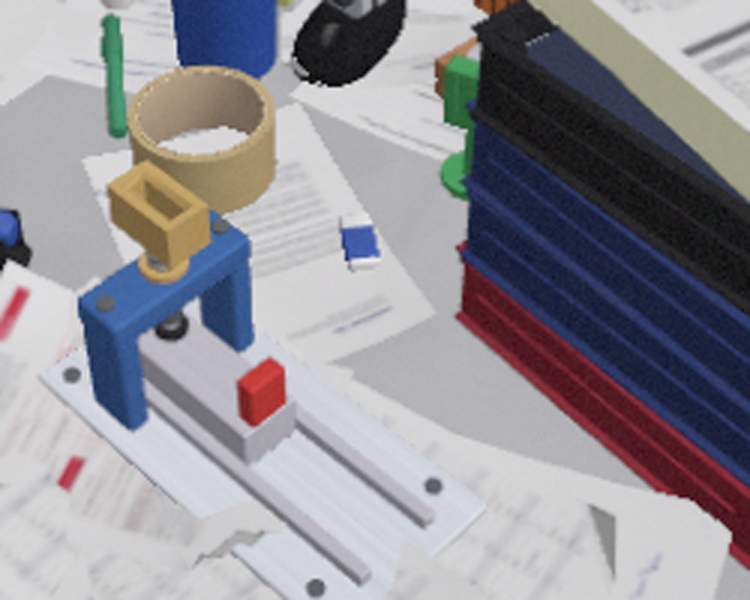

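The block is home (contact force rose to 15 N at TCP x=499.6, as predicted). Before the next reach I check the stack height.

```bash
python3 - <<'E'
from fit import *
def tri(a,b):
    o1,v1=ray(t,[np.array(a)/1.42]);o2,v2=ray(s,[np.array(b)/1.42]);v1,v2=v1[0],v2[0]
    k=np.linalg.lstsq(np.c_[v1,-v2],o2-o1,rcond=None)[0]; p,q=o1+k[0]*v1,o2+k[1]*v2; print(((p+q)/2).round(),np.linalg.norm(p-q).round(1))
tri((412,345),(465,250)); tri((600,370),(627,190)); tri((388,350),(440,268)); tri((630,340),(617,175))
# handle check in side view
m=rect(20,8,116)
for p in([648.6,-55.6,.02],[649,-53.8,.04]): print(((proj(s,m@R(p[2]).T+[p[0],p[1],0])-[285,150]+.5)*3.8-.5+[566,0]).round())
E
```

```text
[528.  58. 214.] 7.7
[ 492. -186.  215.] 2.5
[525.  92. 208.] 1.6
[ 533. -231.  201.] 2.1
[[657.  51.]
 [680.  39.]
 [738.  75.]
 [715.  88.]]
[[654.  52.]
 [676.  40.]
 [735.  76.]
 [713.  88.]]
```

Emit:
move_arm:
  motion: "3 -3 3 0 0 0; 6 -7 5 0 0 0; 9 -11 5 0 0 0; 12 -14 5 0 0 0; 14 -17 5 0 0 0; 16 -20 5 0 0 -2; 18 -24 5 0 0 -4; 19.4 -28.3 5 0 0 -4; 19.4 -28.3 3 0 0 -4; 19.4 -28.3 0 0 0 -4"
  fingers: 8.5

```text
time: 6.87
tool_pos: [648.7, -61.6, 318.8]
tcp_rot: [-90.2, -0.3, 1.6]
ft_force: [0.8, -0.7, 0.3]
finger_gap: 84.7
```

Emit:
move_arm:
  motion: "0 0 -3 0 0 0; 0 0 -6 0 0 0; 0 0 -6 0 0 0"

```text
time: 7.12
tool_pos: [642.6, -55.4, 248.0]
tcp_rot: [-89.9, 0.7, 1.9]
ft_force: [-0.8, -0.2, -1.3]
finger_gap: 85.4
```

Emit:
move_arm:
  motion: "0 0 -4 0 0 0; 0 0 -8 0 0 0; 0 0 -10 0 0 0; 0 0 -12 0 0 0; 0 0 -12 0 0 0; 0 0 -12 0 0 0"

```text
time: 7.62
tool_pos: [645.7, -55.2, 137.5]
tcp_rot: [-90.0, 0.1, 1.9]
ft_force: [-0.7, 0.7, 0.9]
finger_gap: 85.1
```

Emit:
move_arm:
  motion: "0.2 0.1 -2 0 0 0; 0.3 0.1 -4 0 0 0; 0.3 0.1 -5.6 0 0 0; 0.3 0.1 -5.6 0 0 0; 0.3 0.1 -5.6 0 0 0"

```text
time: 8.03
tool_pos: [649.8, -54.4, 83.1]
tcp_rot: [-90.0, -0.1, 1.9]
ft_force: [-0.3, -0.5, 0.7]
finger_gap: 85.2
```

```bash
python3 - <<'E'
from h import *
s=readout.sense();print(s['time'],s['tool_pos'],s['tcp_rot'],s['ft_force'],s['joint_pos'])
a=snap('top','t3'); b=snap('side','s3')
c=cv2.resize(a['image'][130:260,270:400],None,fx=4,fy=4,interpolation=cv2.INTER_CUBIC)
e=cv2.resize(b['image'][90:260,270:340],None,fx=3.5,fy=3.5,interpolation=cv2.INTER_CUBIC)
o=np.zeros((600,800,3),np.uint8);o[:520,:520]=c;o[:e.shape[0],525:525+e.shape[1]]=e
cv2.imwrite('pics/c3.png',o)
E
```

```text
8.0333 [649.76352318 -54.38909253  83.13978   ] [-9.00197774e+01 -7.39831578e-02  1.91026865e+00] [-0.30947593 -0.49124676  0.67412982] [-9.28570773e+00  2.15049790e+01  8.46970426e+01 -5.24632418e-03
  7.37215632e+01 -1.01194496e+02]
```

View pics/c3.png

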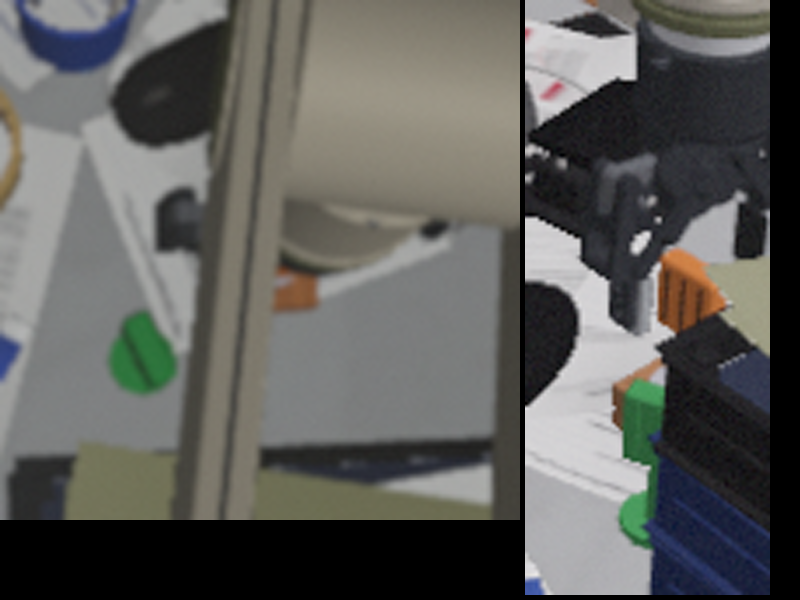

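The side crop shows the orange handle at (690,290) between the open fingers. I lower slightly and grip it.

Emit:
move_arm:
  motion: "0 0 -0.4 0 0 0; 0 0 -0.4 0 0 0; 0 0 -0.4 0 0 0; 0 0 -0.4 0 0 0; 0 0 -0.4 0 0 0; 0 0 -0.4 0 0 0; 0 0 -0.4 0 0 0; 0 0 -0.4 0 0 0; 0 0 -0.4 0 0 0; 0 0 -0.4 0 0 0"
  fingers: 0.5
  squeeze: 60

```text
time: 8.97
tool_pos: [649.0, -54.3, 77.5]
tcp_rot: [-90.0, -0.0, 1.9]
ft_force: [-0.5, -0.7, 2.0]
finger_gap: 15.7
```

Emit:
move_arm:
  motion: "0 0 2 0 0 0; 0 0 4 0 0 0; 0 0 7 0 0 0; 0 0 10 0 0 0; 0 0 14 0 0 0; 0 0 18 0 0 0; 0 2 21 0 0 0; -1 5 23 0 0 0; -2 8 23 0 0 1; -2 11 23 0 0 2"

```text
time: 9.8
tool_pos: [628.8, 56.6, 310.2]
tcp_rot: [-90.0, -0.2, 3.9]
ft_force: [0.0, -0.7, -1.3]
finger_gap: 15.4
```

Emit:
move_arm:
  motion: "0 4 0 0 0 1; -1 7 0 0 0 2; -2 10 0 0 0 2; -3 13 0 0 0 2; -4 16 0 0 0 2; -4.5 18 0 0 0 2; -4.5 18.5 -2 0 0 2.2; -4.5 18.6 -4 0 0 2.2; -4.5 18.6 -5 0 0 2.2; -4.5 18.6 -5 0 0 2.2"

```text
time: 10.63
tool_pos: [582.1, 241.3, 253.3]
tcp_rot: [-90.1, 0.4, 6.1]
ft_force: [-0.3, -0.3, -2.1]
finger_gap: 15.3
```

Emit:
move_arm:
  motion: "0 0 0 0 0 0; 0 0 0 0 0 0; 0 0 0 0 0 0"

```text
time: 10.88
tool_pos: [584.8, 241.5, 259.1]
tcp_rot: [-90.0, -0.1, 6.1]
ft_force: [0.0, -0.3, -1.2]
finger_gap: 15.3
```

```bash
python3 - <<'E'
from h import *
s=readout.sense();print(s['time'],s['tool_pos'],s['tcp_rot'],s['ft_force'],s['finger_gap'])
b=snap('side','s4',(150,120,160,150),4)
E
```

```text
10.8833 [584.79231635 241.48656442 259.09945036] [-89.97192138  -0.13766632   6.06064064] [ 0.03441251 -0.34378924 -1.20517272] 15.324848358908323
```

View pics/s4.png

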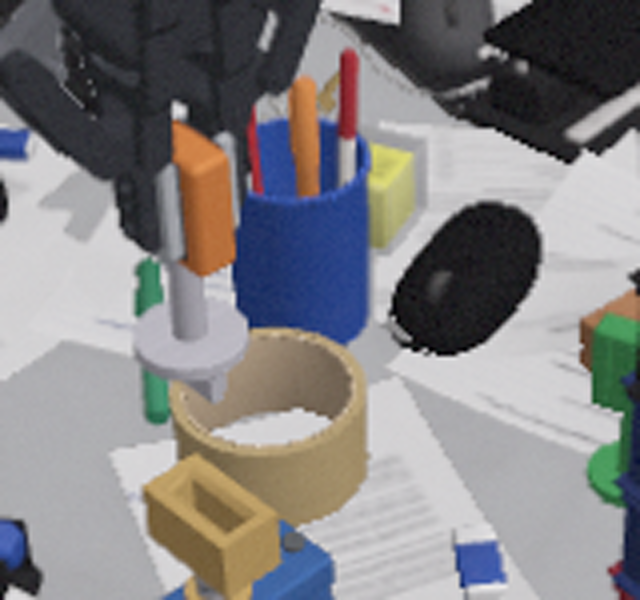

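```bash
python3 - <<'E'
from fit import *
d=load('s4')
pc=lambda P:((proj(d,P)-[150,120]+.5)*4-.5).round()
a=np.linspace(0,2*np.pi,73)[:-1]
for z in(211.6,217.6):
    q=pc(np.c_[584.8+20*np.cos(a),241.5+20*np.sin(a),0*a+z]); print(z,q.min(0),q.max(0))
M=R(np.radians(6.1)).T
print('blade end',pc(rect(13.5,3.5,193.6)@M+[584.8,241.5,0]).tolist())
print('handle top',pc(rect(20,8,297.6)@M+[584.8,241.5,0]).tolist(),'bottom',pc(rect(20,8,253.6)@M+[584.8,241.5,0]).tolist())
print('head',pc(rect(23,13,142)@R(np.radians(6.2)).T+[584.2,242.4,0]).tolist())
E
```

```text
211.6 [140. 314.] [257. 389.]
217.6 [138. 301.] [256. 375.]
blade end [[170.0, 378.0], [186.0, 368.0], [235.0, 404.0], [220.0, 414.0]]
handle top [[119.0, 125.0], [158.0, 106.0], [238.0, 155.0], [198.0, 175.0]] bottom [[132.0, 237.0], [169.0, 217.0], [246.0, 268.0], [208.0, 289.0]]
head [[145.0, 487.0], [200.0, 453.0], [281.0, 514.0], [226.0, 550.0]]
```

Eighth picture: the driver is held upright above the head, with the collar at (191,340) and the head at (210,503). Compared with the projection, the driver sits about 3 mm too far in +x, so I correct that and descend.

Emit:
move_arm:
  motion: "-0.3 0 -1 0 0 0; -0.3 0 -2 0 0 0; -0.3 0 -3 0 0 0; -0.3 0 -4 0 0 0; -0.3 0 -4.5 0 0 0; -0.3 0 -4.5 0 0 0; -0.3 0 -4.5 0 0 0"

```text
time: 11.52
tool_pos: [580.6, 241.6, 211.6]
tcp_rot: [-90.0, 0.1, 6.1]
ft_force: [0.2, -0.2, -1.4]
finger_gap: 15.2
```

Emit:
move_arm:
  motion: "0 0 -0.2 0 0 0; 0 0 -0.4 0 0 0; 0 0 -0.6 0 0 0; 0 0 -0.6 0 0 0"

```text
time: 11.85
tool_pos: [580.9, 241.7, 206.1]
tcp_rot: [-90.0, 0.0, 6.1]
ft_force: [-0.8, -0.6, -1.7]
finger_gap: 15.5
```

```bash
python3 - <<'E'
from h import *
s=readout.sense();print(s['time'],s['tool_pos'],s['tcp_rot'],s['ft_force'],s['wrist_torque'],s['finger_gap'])
b=snap('side','s5',(150,150,130,120),5)
E
```

```text
11.85 [580.88425759 241.71895021 206.10246781] [-9.00018890e+01  8.56076708e-03  6.10367469e+00] [-0.75852533 -0.56388102 -1.69118426] [-0.01365547  0.00503401  0.04225509] 15.480166743229125
```

View pics/s5.png

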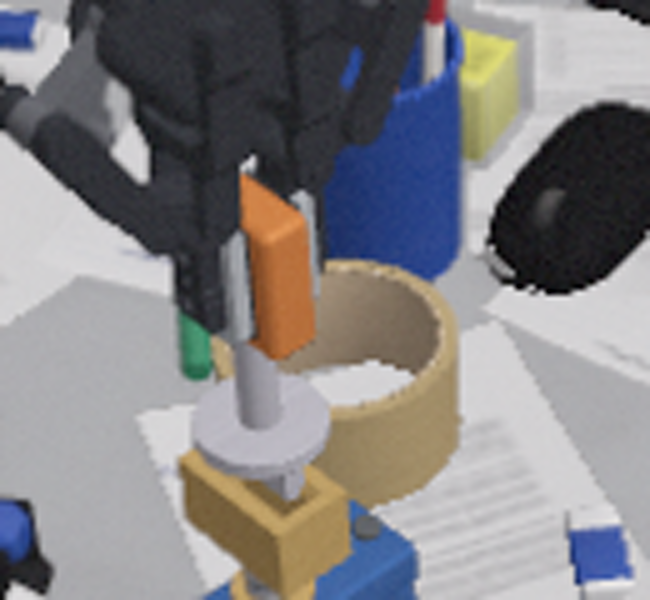

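```bash
python3 - <<'E'
from fit import *
d=load('s5')
pc=lambda P:((proj(d,P)-[150,150]+.5)*5-.5).round()
a=np.linspace(0,2*np.pi,73)[:-1]
for X,Y in((584.2,242.4),(581.2,242.4),(584.2,239.4)):
    q=pc(np.c_[X+20*np.cos(a),Y+20*np.sin(a),0*a+158.6]); print(X,Y,q.min(0),q.max(0),'blade end',pc(rect(13.5,3.5,140.6)@R(.107).T+[X,Y,0]).tolist())
print('head',pc(rect(23,13,142)@R(np.radians(6.2)).T+[584.2,242.4,0]).tolist(),'slotmouth',pc(rect(18.5,7.75,142)@R(.107).T+[584.2,242.4,0]).tolist())
E
```

```text
584.2 242.4 [191. 387.] [331. 482.] blade end [[227.0, 462.0], [246.0, 451.0], [305.0, 496.0], [287.0, 508.0]]
581.2 242.4 [197. 393.] [337. 488.] blade end [[233.0, 468.0], [251.0, 456.0], [311.0, 502.0], [293.0, 514.0]]
584.2 239.4 [200. 383.] [340. 478.] blade end [[236.0, 458.0], [254.0, 447.0], [314.0, 492.0], [295.0, 504.0]]
head [[181.0, 459.0], [250.0, 417.0], [352.0, 493.0], [283.0, 538.0]] slotmouth [[205.0, 458.0], [246.0, 432.0], [328.0, 494.0], [286.0, 521.0]]
```

Ninth picture: the blade tip is at (290,492), entering the slot mouth, and the collar at u = 192–330 matches the on-axis projection. I continue down.

Emit:
move_arm:
  motion: "0 0 -0.3 0 0 0; 0 0 -0.6 0 0 0; 0 0 -0.9 0 0 0; 0 0 -1.2 0 0 0; 0 0 -1.3 0 0 0;0 0 -1.3 0 0 0"

```text
time: 12.4
tool_pos: [580.6, 241.7, 192.7]
tcp_rot: [-90.0, 0.1, 6.1]
ft_force: [-0.0, 1.1, -1.6]
finger_gap: 15.0
```

Emit:
move_arm:
  motion: "0 0 -0.1 0 0 0; 0 0 -0.2 0 0 0; 0 0 -0.3 0 0 0;0 0 -0.3 0 0 0"

```text
time: 12.73
tool_pos: [580.9, 241.7, 190.2]
tcp_rot: [-90.0, 0.0, 6.1]
ft_force: [-0.0, 0.8, -1.1]
finger_gap: 15.2
```

The driver is inserted with no side force. Now I turn clockwise 20° (the foot cannot touch before 0.35 rad), pivoting about the driver axis (TCP is about 3.2 mm behind it) and following the lead downward.

```bash
cat > q.py <<'E'
from h import *
import sys
n=int(sys.argv[1]) if len(sys.argv)>1 else 4
L=[]
for i in range(n):
    s=readout.sense(); L.append([s['wrist_torque'][2],*s['ft_force']]); eyes.snapshot('top')
L=np.array(L); print(round(s['time'],2),s['tool_pos'].round(2),s['tcp_rot'].round(2),'tz',L[:,0].round(3),'mean',L.mean(0).round(3))
E
python3 q.py 4
```

```text
12.88 [580.9  241.74 190.34] [-90.    0.    6.1] tz [ 0.024 -0.004  0.03  -0.04 ] mean [ 0.002  0.186  0.623 -1.333]
```

Emit:
move_arm:
  motion: "0 0.011 -0.035 0 0 -2; 0 0.022 -0.07 0 0 -4; 0 0.033 -0.105 0 0 -6; 0 0.045 -0.14 0 0 -8; 0 0.056 -0.175 0 0 -10; 0 0.067 -0.21 0 0 -12; 0 0.078 -0.245 0 0 -14; 0.003 0.09 -0.28 0 0 -16; 0.005 0.1 -0.315 0 0 -18; 0.008 0.11 -0.35 0 0 -20"
  squeeze: 90

```text
time: 13.77
tool_pos: [581.3, 243.7, 187.6]
tcp_rot: [-89.9, -0.0, -14.0]
ft_force: [0.3, 2.4, 0.4]
finger_gap: 15.3
```

```bash
python3 q.py 4
```

```text
13.92 [581.32 243.58 187.56] [-8.991e+01 -5.000e-02 -1.382e+01] tz [0.21  0.112 0.156 0.159] mean [ 0.159 -0.395  3.416  0.935]
```

```bash
cat > p.py <<'E'
from bench import readout
s=readout.sense(); print(round(s['time'],2),'yaw',s['tcp_rot'][2].round(2),'tz',s['wrist_torque'][2].round(3),'F',s['ft_force'].round(1),'z',s['tool_pos'][2].round(1))
E
python3 p.py
```

```text
13.97 yaw -13.8 tz 0.118 F [-0.1  4.1  2.3] z 187.5
```

Emit:
move_arm:
  motion: "0.004 0.02 -0.026 0 0 -1.5; 0.008 0.04 -0.052 0 0 -3"

```text
time: 14.13
tool_pos: [581.4, 243.8, 187.1]
tcp_rot: [-89.9, -0.0, -16.9]
ft_force: [0.6, 3.4, 3.5]
finger_gap: 15.5
```

```bash
python3 p.py
```

```text
14.13 yaw -16.87 tz 0.26 F [0.6 3.4 3.5] z 187.1
```

Emit:
move_arm:
  motion: "0.004 0.02 -0.026 0 0 -1.5"

```text
time: 14.22
tool_pos: [581.5, 243.9, 186.8]
tcp_rot: [-89.9, -0.0, -18.4]
ft_force: [0.4, 3.3, 1.5]
finger_gap: 15.4
```

```bash
python3 p.py
```

```text
14.22 yaw -18.38 tz 0.197 F [0.4 3.3 1.5] z 186.8
```

Emit:
move_arm:
  motion: "0.004 0.02 -0.026 0 0 -1.5"

```text
time: 14.3
tool_pos: [581.5, 244.1, 186.5]
tcp_rot: [-89.9, -0.0, -19.9]
ft_force: [-0.1, 2.4, 2.5]
finger_gap: 14.9
```

```bash
python3 p.py
```

```text
14.3 yaw -19.88 tz 0.14 F [-0.1  2.4  2.5] z 186.5
```

Emit:
move_arm:
  motion: "0.004 0.02 -0.026 0 0 -1.5"

```text
time: 14.38
tool_pos: [581.6, 244.2, 186.3]
tcp_rot: [-89.9, -0.0, -21.4]
ft_force: [-0.1, 2.2, 2.2]
finger_gap: 15.1
```

```bash
python3 p.py
```

```text
14.38 yaw -21.39 tz 0.172 F [-0.1  2.2  2.2] z 186.3
```

Emit:
move_arm:
  motion: "0.004 0.02 -0.026 0 0 -1.5"

```text
time: 14.47
tool_pos: [581.6, 244.3, 186.0]
tcp_rot: [-89.9, -0.0, -22.9]
ft_force: [-0.2, 2.5, 2.3]
finger_gap: 14.7
```

```bash
python3 p.py
```

```text
14.47 yaw -22.89 tz 0.161 F [-0.2  2.5  2.3] z 186.0
```

Emit:
move_arm:
  motion: "0.005 0.016 -0.022 0 0 -1.5"

```text
time: 14.55
tool_pos: [581.6, 244.4, 185.7]
tcp_rot: [-90.0, -0.0, -24.4]
ft_force: [-0.4, 2.3, 1.8]
finger_gap: 14.8
```

```bash
python3 p.py
```

```text
14.55 yaw -24.39 tz 0.194 F [-0.4  2.3  1.8] z 185.7
```

Emit:
move_arm:
  motion: "0.005 0.016 -0.022 0 0 -1.5"

```text
time: 14.63
tool_pos: [581.7, 244.6, 185.5]
tcp_rot: [-90.0, -0.0, -25.9]
ft_force: [-0.1, 3.0, 2.0]
finger_gap: 15.1
```

```bash
python3 p.py
```

```text
14.63 yaw -25.89 tz 0.197 F [-0.1  3.   2. ] z 185.5
```

Emit:
move_arm:
  motion: "0.005 0.016 -0.022 0 0 -1.5"

```text
time: 14.72
tool_pos: [581.7, 244.6, 185.3]
tcp_rot: [-90.0, -0.0, -27.4]
ft_force: [0.0, 1.5, 1.8]
finger_gap: 15.0
```

```bash
python3 p.py
```

```text
14.72 yaw -27.4 tz 0.211 F [0.  1.5 1.8] z 185.3
```

Emit:
move_arm:
  motion: "0.005 0.016 -0.022 0 0 -1.5"

```text
time: 14.8
tool_pos: [581.7, 244.7, 185.0]
tcp_rot: [-90.0, -0.0, -28.9]
ft_force: [0.3, 1.9, 1.4]
finger_gap: 15.1
```

```bash
python3 p.py
```

```text
14.8 yaw -28.9 tz 0.266 F [0.3 1.9 1.4] z 185.0
```

Emit:
move_arm:
  motion: "0.005 0.016 -0.025 0 0 -1.5"

```text
time: 14.88
tool_pos: [581.8, 244.9, 184.7]
tcp_rot: [-90.0, -0.0, -30.4]
ft_force: [-0.4, 1.6, 1.4]
finger_gap: 15.4
```

```bash
python3 p.py
```

```text
14.88 yaw -30.4 tz 0.22 F [-0.4  1.6  1.4] z 184.7
```

Emit:
move_arm:
  motion: "0.005 0.016 -0.025 0 0 -1.5"

```text
time: 14.97
tool_pos: [581.9, 245.0, 184.5]
tcp_rot: [-90.0, -0.0, -31.9]
ft_force: [-0.1, 1.5, 2.2]
finger_gap: 14.9
```

```bash
python3 p.py
```

```text
14.97 yaw -31.9 tz 0.165 F [-0.1  1.5  2.2] z 184.5
```

```bash
python3 - <<'E'
from h import *
d=snap('side','s6'); e=load('s2')
P=[[584.2,242.4,36+k] for k in(0,5,10,15)]
print(proj(d,P).round(2))
o=np.hstack([cv2.resize(x['image'][270:310,185:225],None,fx=10,fy=10,interpolation=cv2.INTER_CUBIC) for x in(e,d)])
cv2.imwrite('pics/c6.png',o)
E
```

```text
[[207.96 292.87]
 [207.73 290.8 ]
 [207.49 288.71]
 [207.26 286.6 ]]
```

View pics/c6.png

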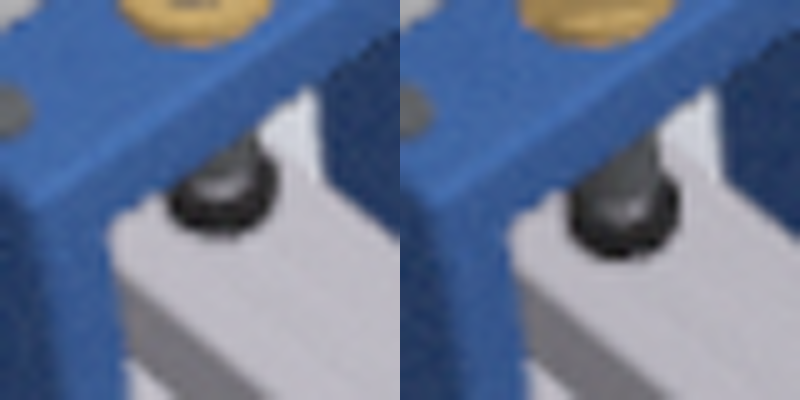

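Tenth picture: the foot (left half before turning, right half now) has dropped about 2.2 px (5.5 mm), and its lower rim is still roughly 1–1.5 px (about 3 mm) above the block. I carry on in small steps.

Emit:
move_arm:
  motion: "0.007 0.012 -0.025 0 0 -1.5"

```text
time: 15.1
tool_pos: [581.9, 245.1, 184.2]
tcp_rot: [-90.0, -0.0, -33.3]
ft_force: [-0.9, 1.7, 2.6]
finger_gap: 15.4
```

```bash
python3 p.py
```

```text
15.1 yaw -33.31 tz 0.219 F [-0.9  1.7  2.6] z 184.2
```

Emit:
move_arm:
  motion: "0.007 0.012 -0.025 0 0 -1.5"

```text
time: 15.18
tool_pos: [581.9, 245.1, 183.9]
tcp_rot: [-90.0, -0.0, -34.9]
ft_force: [-0.1, 1.8, 3.1]
finger_gap: 15.1
```

```bash
python3 p.py
```

```text
15.18 yaw -34.87 tz 0.164 F [-0.1  1.8  3.1] z 183.9
```

Emit:
move_arm:
  motion: "0.007 0.012 -0.025 0 0 -1.5"

```text
time: 15.27
tool_pos: [582.0, 245.2, 183.7]
tcp_rot: [-90.0, -0.0, -36.4]
ft_force: [-0.0, 1.7, 2.8]
finger_gap: 14.8
```

```bash
python3 p.py
```

```text
15.27 yaw -36.38 tz 0.154 F [-0.   1.7  2.8] z 183.7
```

Emit:
move_arm:
  motion: "0.008 0.011 -0.025 0 0 -1.5"

```text
time: 15.35
tool_pos: [582.1, 245.3, 183.4]
tcp_rot: [-90.0, -0.0, -37.9]
ft_force: [-0.4, 1.4, 3.1]
finger_gap: 15.1
```

```bash
python3 p.py
```

```text
15.35 yaw -37.88 tz 0.198 F [-0.4  1.4  3.1] z 183.4
```

Emit:
move_arm:
  motion: "0.008 0.011 -0.025 0 0 -1.5"

```text
time: 15.43
tool_pos: [582.2, 245.4, 183.1]
tcp_rot: [-90.0, -0.0, -39.4]
ft_force: [-0.3, 1.1, 2.2]
finger_gap: 15.0
```

```bash
python3 p.py
```

```text
15.43 yaw -39.38 tz 0.223 F [-0.3  1.1  2.2] z 183.1
```

Emit:
move_arm:
  motion: "0.008 0.011 -0.025 0 0 -1.5"

```text
time: 15.52
tool_pos: [582.2, 245.5, 182.9]
tcp_rot: [-90.0, -0.0, -40.9]
ft_force: [-0.4, 1.4, 2.0]
finger_gap: 15.0
```

```bash
python3 p.py
```

```text
15.52 yaw -40.88 tz 0.133 F [-0.4  1.4  2. ] z 182.9
```

Emit:
move_arm:
  motion: "0.009 0.010 -0.024 0 0 -1.5"

```text
time: 15.6
tool_pos: [582.3, 245.6, 182.6]
tcp_rot: [-90.0, -0.0, -42.4]
ft_force: [0.5, 0.0, 2.6]
finger_gap: 15.1
```

```bash
python3 p.py
```

```text
15.6 yaw -42.38 tz 0.252 F [0.5 0.  2.6] z 182.6
```

Emit:
move_arm:
  motion: "0.009 0.010 -0.024 0 0 -1.5"

```text
time: 15.68
tool_pos: [582.3, 245.7, 182.3]
tcp_rot: [-90.0, -0.0, -43.9]
ft_force: [-1.4, 0.7, 2.4]
finger_gap: 14.9
```

```bash
python3 p.py
```

```text
15.68 yaw -43.88 tz 0.167 F [-1.4  0.7  2.4] z 182.3
```

Emit:
move_arm:
  motion: "0.009 0.010 -0.024 0 0 -1.5"

```text
time: 15.77
tool_pos: [582.4, 245.8, 182.1]
tcp_rot: [-90.0, -0.0, -45.4]
ft_force: [-1.4, 1.5, 2.5]
finger_gap: 14.9
```

```bash
python3 p.py
```

```text
15.77 yaw -45.38 tz 0.136 F [-1.4  1.5  2.5] z 182.1
```

Emit:
move_arm:
  motion: "0.009 0.009 -0.025 0 0 -1.5"

```text
time: 15.85
tool_pos: [582.6, 245.8, 181.8]
tcp_rot: [-90.0, -0.0, -46.9]
ft_force: [-1.1, 1.0, 2.6]
finger_gap: 14.8
```

```bash
python3 p.py
```

```text
15.85 yaw -46.88 tz 0.175 F [-1.1  1.   2.6] z 181.8
```

Emit:
move_arm:
  motion: "0.009 0.009 -0.025 0 0 -1.5"

```text
time: 15.93
tool_pos: [582.6, 245.9, 181.6]
tcp_rot: [-90.0, -0.0, -48.4]
ft_force: [0.1, 1.5, 2.7]
finger_gap: 15.2
```

```bash
python3 p.py
```

```text
15.93 yaw -48.38 tz 0.245 F [0.1 1.5 2.7] z 181.6
```

Emit:
move_arm:
  motion: "0.009 0.009 -0.025 0 0 -1.5"

```text
time: 16.02
tool_pos: [582.7, 246.0, 181.4]
tcp_rot: [-90.0, -0.0, -49.9]
ft_force: [-0.8, 0.9, 2.1]
finger_gap: 15.1
```

```bash
python3 p.py
```

```text
16.02 yaw -49.88 tz 0.172 F [-0.8  0.9  2.1] z 181.4
```

Emit:
move_arm:
  motion: "0.009 0.009 -0.024 0 0 -1.5"

```text
time: 16.1
tool_pos: [582.8, 246.1, 181.1]
tcp_rot: [-90.0, -0.0, -51.4]
ft_force: [-1.2, 0.5, 2.8]
finger_gap: 15.2
```

```bash
python3 p.py
```

```text
16.1 yaw -51.38 tz 0.233 F [-1.2  0.5  2.8] z 181.1
```

Emit:
move_arm:
  motion: "0.009 0.009 -0.024 0 0 -1.5"

```text
time: 16.18
tool_pos: [582.9, 246.1, 180.9]
tcp_rot: [-90.0, -0.0, -52.9]
ft_force: [-0.7, 0.8, 3.6]
finger_gap: 15.1
```

```bash
python3 p.py
```

```text
16.18 yaw -52.88 tz 0.238 F [-0.7  0.8  3.6] z 180.9
```

Emit:
move_arm:
  motion: "0.009 0.009 -0.024 0 0 -1.5"

```text
time: 16.27
tool_pos: [582.9, 246.2, 180.7]
tcp_rot: [-90.0, -0.0, -54.4]
ft_force: [-0.8, 0.1, 2.8]
finger_gap: 14.9
```

```bash
python3 p.py
```

```text
16.27 yaw -54.38 tz 0.242 F [-0.8  0.1  2.8] z 180.7
```

Emit:
move_arm:
  motion: "0.009 0.008 -0.025 0 0 -1.5"

```text
time: 16.35
tool_pos: [583.0, 246.2, 180.4]
tcp_rot: [-90.0, -0.0, -55.9]
ft_force: [-1.3, 0.3, 3.0]
finger_gap: 14.9
```

```bash
python3 p.py
```

```text
16.35 yaw -55.88 tz 0.203 F [-1.3  0.3  3. ] z 180.4
```

Emit:
move_arm:
  motion: "0.009 0.008 -0.025 0 0 -1.5"

```text
time: 16.43
tool_pos: [583.1, 246.3, 180.2]
tcp_rot: [-90.0, -0.0, -57.4]
ft_force: [-1.7, 1.6, 3.0]
finger_gap: 14.6
```

```bash
python3 p.py
```

```text
16.43 yaw -57.38 tz 0.236 F [-1.7  1.6  3. ] z 180.2
```

Emit:
move_arm:
  motion: "0.009 0.008 -0.025 0 0 -1.5"

```text
time: 16.52
tool_pos: [583.2, 246.4, 179.9]
tcp_rot: [-90.0, -0.0, -58.9]
ft_force: [-1.5, 0.4, 3.0]
finger_gap: 15.3
```

```bash
python3 p.py
```

```text
16.52 yaw -58.88 tz 0.281 F [-1.5  0.4  3. ] z 179.9
```

Torque is rising (mean 0.24 against 0.19). I take finer steps now and then fit.

Emit:
move_arm:
  motion: "0.005 0.003 -0.012 0 0 -0.75"

```text
time: 16.6
tool_pos: [583.3, 246.4, 179.8]
tcp_rot: [-90.0, -0.0, -59.6]
ft_force: [-1.0, 0.1, 2.8]
finger_gap: 15.0
```

```bash
python3 p.py
```

```text
16.6 yaw -59.64 tz 0.314 F [-1.   0.1  2.8] z 179.8
```

Emit:
move_arm:
  motion: "0.005 0.003 -0.012 0 0 -0.75"

```text
time: 16.68
tool_pos: [583.3, 246.5, 179.7]
tcp_rot: [-90.0, -0.0, -60.4]
ft_force: [-1.4, -0.1, 4.4]
finger_gap: 15.0
```

```bash
python3 p.py
```

```text
16.68 yaw -60.38 tz 0.302 F [-1.4 -0.1  4.4] z 179.7
```

Emit:
move_arm:
  motion: "0.005 0.003 -0.012 0 0 -0.75"

```text
time: 16.77
tool_pos: [583.4, 246.6, 179.5]
tcp_rot: [-90.0, -0.0, -61.1]
ft_force: [-1.0, -0.5, 4.7]
finger_gap: 14.8
```

```bash
python3 p.py
```

```text
16.77 yaw -61.15 tz 0.256 F [-1.  -0.5  4.7] z 179.5
```

Emit:
move_arm:
  motion: "0.005 0.003 -0.012 0 0 -0.75"

```text
time: 16.85
tool_pos: [583.4, 246.6, 179.3]
tcp_rot: [-90.0, -0.0, -61.9]
ft_force: [-0.8, -1.1, 5.1]
finger_gap: 14.7
```

```bash
python3 p.py
```

```text
16.85 yaw -61.93 tz 0.316 F [-0.8 -1.1  5.1] z 179.3
```

```bash
cat > hinge.py <<'E'
import numpy as np
from scipy.optimize import least_squares
D=np.array([[16.87,.26,3.5],[18.38,.197,1.5],[19.88,.14,2.5],[21.39,.172,2.2],[22.89,.161,2.3],[24.39,.194,1.8],[25.89,.197,2],[27.4,.211,1.8],[28.9,.266,1.4],[30.4,.22,1.4],[31.9,.165,2.2],[33.31,.219,2.6],[34.87,.164,3.1],[36.38,.154,2.8],[37.88,.198,3.1],[39.38,.223,2.2],[40.88,.133,2],[42.38,.252,2.6],[43.88,.167,2.4],[45.38,.136,2.5],[46.88,.175,2.6],[48.38,.245,2.7],[49.88,.172,2.1],[51.38,.233,2.8],[52.88,.238,3.6],[54.38,.242,2.8],[55.88,.203,3],[57.38,.236,3],[58.88,.281,3],[59.64,.314,2.8],[60.38,.302,4.4],[61.15,.256,4.7],[61.93,.316,5.1]])
for c in(0,.01):
    y=D[:,1]+c*(D[:,2]+1.3)
    for free in(0,1):
        f=lambda p:p[0]+(p[2] if free else .00873)*np.maximum(0,D[:,0]-p[1])-y
        q=least_squares(f,[.2,53,.00873],x_scale=[.01,1,.001]); J=q.jac[:,:2+free]; s=f(q.x).std()
        print(c,free,q.x.round(4),'sd',s.round(3),'se',(s*np.sqrt(np.diag(np.linalg.inv(J.T@J)))).round(4),'N now',(100*((q.x[2] if free else .00873)*(D[-1,0]-q.x[1]))).round(1))
E
python3 hinge.py; python3 q.py 8
```

```text
0 0 [1.93100e-01 4.97434e+01 8.70000e-03] sd 0.035 se [0.0075 1.4927] N now 10.6
0 1 [1.931e-01 4.988e+01 8.900e-03] sd 0.035 se [0.0075 2.53   0.0027] N now 10.8
0.01 0 [2.26800e-01 4.76781e+01 8.70000e-03] sd 0.036 se [0.0078 1.4799] N now 12.4
0.01 1 [2.293e-01 4.988e+01 1.050e-02] sd 0.036 se [0.0076 2.1648 0.0027] N now 12.7
17.2 [583.42 246.68 179.36] [-8.999e+01 -2.000e-02 -6.190e+01] tz [0.316 0.273 0.301 0.247 0.292 0.24  0.225 0.261] mean [ 0.269 -1.428 -0.702  5.274]
```

The hinge fit gives 10.5–12.5 N now, higher than I want. I turn back through the slot play until the reverse torque shows, then ease the screw by about 2–3°, relieving the downward push as well.

Emit:
move_arm:
  motion: "-0.006 -0.004 0.012 0 0 1; -0.012 -0.008 0.025 0 0 2; -0.018 -0.012 0.035 0 0 3"

```text
time: 17.5
tool_pos: [583.3, 246.6, 179.1]
tcp_rot: [-90.0, -0.0, -58.8]
ft_force: [1.0, 0.3, 0.8]
finger_gap: 15.0
```

```bash
python3 p.py
```

```text
17.5 yaw -58.82 tz 0.003 F [1.  0.3 0.8] z 179.1
```

Emit:
move_arm:
  motion: "-0.006 -0.004 0.01 0 0 1"

```text
time: 17.58
tool_pos: [583.2, 246.6, 179.2]
tcp_rot: [-90.0, -0.0, -57.8]
ft_force: [0.8, -0.7, -0.4]
finger_gap: 15.1
```

```bash
python3 p.py
```

```text
17.58 yaw -57.81 tz -0.016 F [ 0.8 -0.7 -0.4] z 179.2
```

Emit:
move_arm:
  motion: "-0.006 -0.004 0.01 0 0 1"

```text
time: 17.67
tool_pos: [582.9, 246.6, 179.2]
tcp_rot: [-90.0, 0.0, -56.8]
ft_force: [1.2, 0.3, -0.6]
finger_gap: 15.2
```

```bash
python3 q.py 2
```

```text
17.72 [582.85 246.6  179.15] [-9.003e+01  1.000e-02 -5.673e+01] tz [-0.066 -0.   ] mean [-0.033  0.745  0.345 -0.13 ]
```

Emit:
move_arm:
  motion: "-0.006 -0.004 0.01 0 0 1"

```text
time: 17.85
tool_pos: [582.7, 246.6, 179.2]
tcp_rot: [-90.0, 0.0, -55.9]
ft_force: [1.1, 0.0, -1.1]
finger_gap: 15.2
```

```bash
python3 q.py 3
```

```text
17.95 [582.63 246.57 179.23] [-9.005e+01  1.000e-02 -5.584e+01] tz [-0.009  0.023  0.032] mean [ 0.015  0.302  0.178 -0.879]
```

Emit:
move_arm:
  motion: "-0.006 -0.004 0.005 0 0 1"

```text
time: 18.08
tool_pos: [582.6, 246.5, 179.3]
tcp_rot: [-90.0, 0.0, -54.9]
ft_force: [-0.8, 0.0, -1.5]
finger_gap: 14.9
```

```bash
python3 q.py 2
```

```text
18.13 [582.6  246.55 179.37] [-9.004e+01  1.000e-02 -5.475e+01] tz [-0.008 -0.044] mean [-0.026 -1.114  0.331 -1.595]
```

Emit:
move_arm:
  motion: "-0.006 -0.004 0.005 0 0 1"

```text
time: 18.27
tool_pos: [582.7, 246.5, 179.6]
tcp_rot: [-90.0, 0.0, -53.9]
ft_force: [0.4, 0.1, -0.7]
finger_gap: 15.1
```

```bash
python3 q.py 2
```

```text
18.32 [582.69 246.56 179.64] [-90.01   0.   -53.75] tz [-0.023  0.018] mean [-0.003 -0.049  0.532 -1.228]
```

Emit:
move_arm:
  motion: "-0.006 -0.004 0.005 0 0 1"

```text
time: 18.45
tool_pos: [582.7, 246.5, 179.8]
tcp_rot: [-90.0, 0.0, -52.9]
ft_force: [-0.5, 0.6, -1.5]
finger_gap: 14.9
```

```bash
python3 q.py 2
```

```text
18.5 [582.75 246.48 179.79] [-90.    -0.   -52.76] tz [-0.026  0.013] mean [-7.000e-03 -1.000e-03  2.290e-01 -1.377e+00]
```

Emit:
move_arm:
  motion: "-0.006 -0.004 0.005 0 0 1"

```text
time: 18.63
tool_pos: [582.7, 246.5, 179.8]
tcp_rot: [-90.0, -0.0, -51.9]
ft_force: [0.2, -0.4, -1.9]
finger_gap: 15.1
```

```bash
python3 q.py 3
```

```text
18.73 [582.69 246.48 179.86] [-90.    -0.   -51.84] tz [-0.003  0.024  0.008] mean [ 0.009  0.238  0.073 -1.855]
```

Emit:
move_arm:
  motion: "-0.006 -0.005 0 0 0 1"

```text
time: 18.87
tool_pos: [582.6, 246.4, 179.8]
tcp_rot: [-90.0, -0.0, -50.9]
ft_force: [0.5, -0.3, -1.2]
finger_gap: 14.9
```

```bash
python3 q.py 2
```

```text
18.92 [582.62 246.43 179.86] [-90.    -0.   -50.75] tz [ 0.025 -0.027] mean [-1.00e-03  2.91e-01 -4.08e-01 -1.05e+00]
```

Emit:
move_arm:
  motion: "-0.006 -0.005 0 0 0 1"

```text
time: 19.05
tool_pos: [582.6, 246.4, 179.8]
tcp_rot: [-90.0, 0.0, -49.9]
ft_force: [1.0, 0.4, -1.9]
finger_gap: 14.7
```

```bash
python3 q.py 2
```

```text
19.1 [582.56 246.37 179.86] [-90.    -0.   -49.75] tz [-0.006 -0.013] mean [-0.009  0.311  0.733 -1.656]
```

Emit:
move_arm:
  motion: "-0.006 -0.005 0 0 0 1"

```text
time: 19.23
tool_pos: [582.5, 246.3, 179.8]
tcp_rot: [-90.0, -0.0, -48.9]
ft_force: [0.9, -0.3, -0.5]
finger_gap: 15.2
```

```bash
python3 q.py 3
```

```text
19.33 [582.54 246.34 179.85] [-89.99  -0.   -48.84] tz [-0.003 -0.056 -0.001] mean [-0.02   0.687  0.377 -0.774]
```

Emit:
move_arm:
  motion: "-0.006 -0.006 0 0 0 1"

```text
time: 19.47
tool_pos: [582.5, 246.3, 179.9]
tcp_rot: [-90.0, -0.0, -47.9]
ft_force: [-1.0, 0.3, -0.2]
finger_gap: 15.2
```

```bash
python3 q.py 3
```

```text
19.57 [582.47 246.27 179.9 ] [-90.     0.   -47.84] tz [-0.163 -0.162 -0.146] mean [-0.157 -0.164 -0.252 -0.497]
```

Emit:
move_arm:
  motion: "-0.006 -0.006 0 0 0 1"

```text
time: 19.7
tool_pos: [582.4, 246.2, 180.0]
tcp_rot: [-90.0, -0.0, -46.9]
ft_force: [-1.1, -0.6, 0.5]
finger_gap: 14.9
```

```bash
python3 q.py 3
```

```text
19.8 [582.45 246.24 180.04] [-89.99  -0.   -46.84] tz [-0.13  -0.179 -0.112] mean [-0.141  0.018 -0.583  0.156]
```

Reverse contact came sharply at about -48.3°. The forward and backward torques agree on 10–11 N now, so I ease it a little more.

Emit:
move_arm:
  motion: "-0.004 -0.004 0.005 0 0 0.7; -0.008 -0.008 0.01 0 0 1.3"

```text
time: 20.02
tool_pos: [582.4, 246.2, 180.2]
tcp_rot: [-90.0, -0.0, -45.5]
ft_force: [0.1, 0.9, 1.0]
finger_gap: 15.2
```

```bash
python3 q.py 10
```

```text
20.47 [582.39 246.17 180.14] [-8.999e+01 -1.000e-02 -4.560e+01] tz [-0.102 -0.185 -0.08  -0.136 -0.211 -0.106 -0.185 -0.153 -0.146 -0.183] mean [-0.149 -0.441  0.278  1.817]
```

Emit:
move_arm:
  motion: "0.006 0.006 0.01 0 0 -1; 0.012 0.012 0.02 0 0 -2; 0.018 0.016 0.02 0 0 -3; 0.024 0.021 0.02 0 0 -4; 0.03 0.026 0.02 0 0 -5; 0.036 0.03 0.02 0 0 -6; 0.036 0.03 0.02 0 0 -6"

```text
time: 21.1
tool_pos: [582.6, 246.4, 179.9]
tcp_rot: [-90.0, 0.0, -51.7]
ft_force: [-0.3, -0.9, -0.9]
finger_gap: 15.2
```

```bash
python3 q.py 4
```

```text
21.25 [582.63 246.42 180.06] [-90.01   0.   -51.58] tz [ 0.015 -0.004 -0.006 -0.041] mean [-0.009  0.354 -0.511 -1.076]
```

Emit:
move_arm:
  motion: "0 0 0 0 0 0; 0 0 0 0 0 0; 0 0 0 0 0 0; 0 0 0 0 0 0; 0 0 0 0 0 0; 0 0 0 0 0 0; 0 0 0 0 0 0"
  fingers: 6
  squeeze: 20

```text
time: 21.88
tool_pos: [582.7, 246.4, 180.2]
tcp_rot: [-90.0, -0.0, -51.6]
ft_force: [-0.4, -0.7, 0.8]
finger_gap: 59.7
```

Emit:
move_arm:
  motion: "0 0 1 0 0 0; 0 0 2 0 0 0; 0 0 4 0 0 0; 0 0 7 0 0 0; 0 0 10 0 0 0; 0 0 14 0 0 0; 0 0 16 0 0 0; -3 0 17 0 0 0; -7 0 18 0 0 0; -10 0 18 0 0 0"

```text
time: 22.72
tool_pos: [481.9, 246.7, 364.3]
tcp_rot: [-89.7, -0.1, -51.6]
ft_force: [-0.1, -0.5, 1.0]
finger_gap: 59.9
```

```bash
python3 - <<'E'
from h import *
s=readout.sense();print(s['time'],s['tool_pos'],s['finger_gap'],s['ft_force'])
d=snap('side','s7'); e=load('s6')
im=cv2.resize(d['image'][170:330,150:290],None,fx=3.5,fy=3.5,interpolation=cv2.INTER_CUBIC)
f=cv2.resize(d['image'][270:310,185:225],None,fx=5,fy=5,interpolation=cv2.INTER_CUBIC)
g=cv2.resize(e['image'][270:310,185:225],None,fx=5,fy=5,interpolation=cv2.INTER_CUBIC)
o=np.zeros((560,700,3),np.uint8);o[:560,:490]=im;o[:200,495:695]=f;o[205:405,495:695]=g
cv2.imwrite('pics/c7.png',o)
E
```

```text
22.7167 [481.89397811 246.67784816 364.27137631] 59.892372014518834 [-0.13562208 -0.51541942  1.03777905]
```

View pics/c7.png

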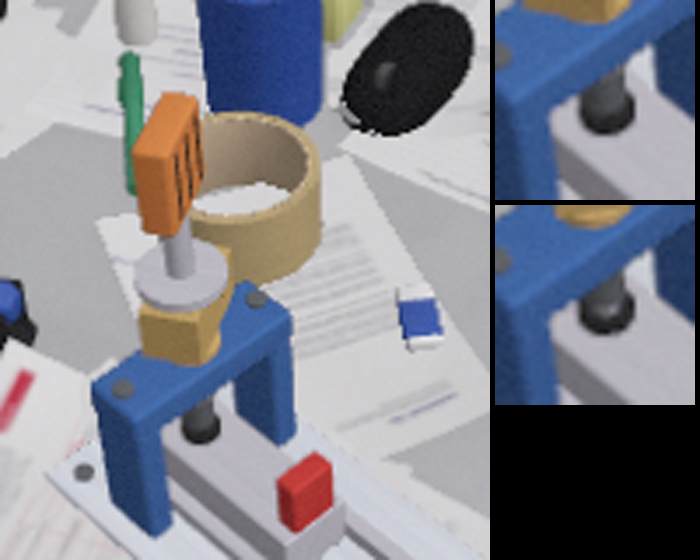

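Eleventh picture: the driver stands upright with its collar on the head at (181,280). The foot at (202,428) is on the block, the red tab at (305,492) is still home, and the tape and eraser have not moved. I hand in after a brief settle.

Emit:
move_arm:
  motion: "0 0 0 0 0 0; 0 0 0 0 0 0; 0 0 0 0 0 0; 0 0 0 0 0 0"

```text
time: 23.1
tool_pos: [483.4, 246.3, 360.2]
tcp_rot: [-90.0, -0.0, -51.6]
ft_force: [0.4, -0.8, 0.2]
finger_gap: 60.2
```

```bash
python3 -c "
from bench import r
print(r.hand_in())"
```

```text
the job is handed in; nothing more can be done
None
```

I pushed the block home, put the orange driver into the screw and turned it clockwise until the torque rose. I then backed the screw off by about 2–3°, let go and handed in at about 23 s; no verdict was reported.

**Block and driver:** The block met the end wall with about 15 N at the expected position. The last side view shows it still home, the driver upright with its collar on the screw head, the foot on the block, and the tape and eraser in place. The gripper is clear.

**Foot pressure:** I estimate about 9–10 N, inferred from noisy wrist torque (about 0.035 N m per reading) and not measured directly. The estimates did not fully agree:
- **Forward turning:** 10.5–12.5 N at its furthest, which the back-off should have reduced by about 2 N.
- **Static reading after backing off:** about 12 N, but it probably reads high because the torque relaxes at rest.

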